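Unstack the hand-trainer grips onto their plinths

TASK

The five exercise grips of the hand trainer were left in two stacks on the steel discs. Take the stacks apart from the top and set each grip on the plinth with its own outline, centred and lined up with the outline. Keep every grip upright, and set it down gently rather than dropping it.

Things in the scene. Friction and masses are not known exactly. Their poses are not given: they have to be found in the camera images.
- bar_centre (a point): long straight bar grip, black plastic, 128 long (x) x 34 wide (y) x 40 high (mm). Loose, 0.04 to 0.35 kg, flat top and underside. Starts at the bottom of one of the two stacks, on a fixed steel disc 132 across and 8 thick. Point at its centre, 20 mm above its underside; x along its length (or a side), z up.
- bone_centre (a point): dog-bone grip, black plastic: two round ends of 56 diameter centred 42 either side of the middle along x, joined by a straight waist 32 wide (y) whose flat sides run 19 either side of the middle; 140 long overall, 40 high (mm). Loose, 0.04 to 0.35 kg, flat top and underside. Starts at the bottom of one of the two stacks, on a fixed steel disc 132 across and 8 thick. Point at its centre, 20 mm above its underside; x along its length (or a side), z up.
- square_centre (a point): square grip, aluminium with a small dark dot in the middle of its top, 58 (x) x 58 (y) x 40 high (mm). Loose, 0.04 to 0.35 kg, flat top and underside. Starts second from the bottom in one of the two stacks, on the bar or the dog-bone. Point at its centre, 20 mm above its underside; x along its length (or a side), z up.
- round_centre (a point): round grip, aluminium with a small dark dot in the middle of its top, 58 diameter, 40 high (mm). Loose, 0.04 to 0.35 kg, flat top and underside. Starts second from the bottom in one of the two stacks, on the bar or the dog-bone. Point at its centre, 20 mm above its underside; x along its length (or a side), z up.
- key_centre (a point): small key grip, black plastic, a short block 54 long (x) x 24 wide (y) x 40 high (mm). Loose, 0.04 to 0.35 kg, flat top and underside. Starts as the third and top piece of one stack, on the square or the round grip. Point at its centre, 20 mm above its underside; x along its length (or a side), z up.
- plinth_bar_top (a point): the bar grip's plinth: flat grey plate, fixed on the table, 6 mm high, the outline of that grip grown by 10 mm all round (148 x 54, in mm). Point at the middle of its top face; x along its length (or a side), z up.
- plinth_bone_top (a point): the bone grip's plinth: flat grey plate, fixed on the table, 6 mm high, the outline of that grip grown by 10 mm all round (160 long, ends 76 wide, waist 52 wide, in mm). Point at the middle of its top face; x along its length (or a side), z up.
- plinth_square_top (a point): the square grip's plinth: flat grey plate, fixed on the table, 6 mm high, the outline of that grip grown by 10 mm all round (78 x 78, in mm). Point at the middle of its top face; x along its length (or a side), z up.
- plinth_round_top (a point): the round grip's plinth: flat grey plate, fixed on the table, 6 mm high, the outline of that grip grown by 10 mm all round (78 diameter, in mm). Point at the middle of its top face; x along its length (or a side), z up.
- plinth_key_top (a point): the key grip's plinth: flat grey plate, fixed on the table, 6 mm high, the outline of that grip grown by 10 mm all round (74 x 44, in mm). Point at the middle of its top face; x along its length (or a side), z up.

How it is judged (in metres and radians):
At the end, for the whole second after the job is handed in: Each grip rests flat and still on its own plinth (height within 3 mm, tilt under 0.08 rad), centre within 10 mm of the plinth's, turned under 0.22 rad from its outline (either way round for bar, dog-bone, key; any quarter turn for the square; any turn for the round) (horizontal distance between bar_centre and plinth_bar_top below 0.01 m and z of bar_centre in the frame of plinth_bar_top between 0.017 and 0.023 m and angle between each of bar_centre, bone_centre, square_centre, round_centre, key_centre's own z axis and vertical below 0.08 rad and linear speed of each of grip_bar, grip_bone, grip_square, grip_round, grip_key below 0.02 m/s and angular speed of each of grip_bar, grip_bone, grip_square, grip_round, grip_key below 0.2 rad/s and angle between the x axis of bar_centre and the x axis of plinth_bar_top, either way round below 0.22 rad and horizontal distance between bone_centre and plinth_bone_top below 0.01 m and z of bone_centre in the frame of plinth_bone_top between 0.017 and 0.023 m and angle between the x axis of bone_centre and the x axis of plinth_bone_top, either way round below 0.22 rad and horizontal distance between square_centre and plinth_square_top below 0.01 m and z of square_centre in the frame of plinth_square_top between 0.017 and 0.023 m and (angle between the x axis of square_centre and the x axis of plinth_square_top, either way round below 0.22 rad or angle between the x axis of square_centre and the y axis of plinth_square_top, either way round below 0.22 rad) and horizontal distance between round_centre and plinth_round_top below 0.01 m and z of round_centre in the frame of plinth_round_top between 0.017 and 0.023 m and horizontal distance between key_centre and plinth_key_top below 0.01 m and z of key_centre in the frame of plinth_key_top between 0.017 and 0.023 m and angle between the x axis of key_centre and the x axis of plinth_key_top, either way round below 0.22 rad); the robot touches nothing.
It fails at once if a grip is tipped over (more than 0.6 rad from upright) (angle between any of bar_centre, bone_centre, square_centre, round_centre, key_centre's own z axis and vertical above 0.6 rad).
It fails at once if a grip is dropped onto its plinth (close above it, within 30 mm sideways, at over 0.6 m/s: a fall of about 20 mm) ((horizontal distance between bar_centre and plinth_bar_top below 0.03 m and z of bar_centre in the frame of plinth_bar_top below 0.06 m and linear speed of grip_bar above 0.6 m/s) or (horizontal distance between bone_centre and plinth_bone_top below 0.03 m and z of bone_centre in the frame of plinth_bone_top below 0.06 m and linear speed of grip_bone above 0.6 m/s) or (horizontal distance between square_centre and plinth_square_top below 0.03 m and z of square_centre in the frame of plinth_square_top below 0.06 m and linear speed of grip_square above 0.6 m/s) or (horizontal distance between round_centre and plinth_round_top below 0.03 m and z of round_centre in the frame of plinth_round_top below 0.06 m and linear speed of grip_round above 0.6 m/s) or (horizontal distance between key_centre and plinth_key_top below 0.03 m and z of key_centre in the frame of plinth_key_top below 0.06 m and linear speed of grip_key above 0.6 m/s)).
It also fails if it takes over 141 s, if anything falls off the work surface, if the arm or the gripper's body presses on something with over 40 N, if the wrist force passes 120 N, or if a joint passes its speed limit or range.

ROBOT

A 6-joint arm with a two-finger parallel gripper is mounted at the origin on the work surface. World frame = base frame: x ahead of the robot, y to its left, z up, the work surface at z = 0. Lengths are in m, angles in degrees, forces in N, time in s.
With the tool pointing down it reaches from about 0.3 to 0.75 m from the base axis. Payload 8.5 kg.
Tool frame: the origin (TCP) lies at the very end of the fingers, on their centre line; the grasp point (between the pads) lies 19 mm behind it (hold_point_z is the distance from the TCP to the grasp point, in m); z points along the fingers, y is the direction in which the jaws open and shut (so a half turn about z gives the same grasp; the last joint's range is limited). The gripper opens to 85 mm and grips with 20 to 120 N. Pads are 22 mm wide; open, the fingers measure 114 mm over their backs; the gripper's body (76 mm by 85 mm) begins 54 mm behind the grasp point. The pads swing forward as they close: fully open they stand 13 mm farther back than shut.
Start: joints at [-12.336, 21.807, 74.336, -0, 83.858, -12.336], TCP at [0.55, 0, 0.231] pointing down, gripper open.
Joint ranges: [-178.18, 178.18], [-50.72, 133.34], [12.68, 142.11], [-81.47, 261.47], [9.98, 163.14], [-165.26, 165.26]. Speed limits (degrees/s): [136.94, 136.94, 180, 180, 180, 180].

INTERFACE

Orientations are given as a 3x3 rotation matrix whose columns are the frame's x, y, z axes.
In Python, from rig import observe, get_image, close_job, hold_point_z gives the robot as it stands. The module is installed in compiled form; this text tells all that it offers.
- The arm moves only by the tool jog_arm, never from a script. Its arguments are lists of equal length, an entry for each row: "travel": the shift along the world's x, y, z in m, a list of three; "dr": the turn, a rotation vector about the world's x, y, z in rad, a list of three. In form: {"travel": [[x, y, z], ...], "dr": [[rx, ry, rz], ...]}. A call has 1 to 20 rows; each row shifts and turns the commanded pose from where the row before left it; what a row does not reach is not made up. A row lasts 1/12 s, in which the tool goes at most 41.7 mm and 7.16 degrees, less where a joint would pass 70% of its speed; a pose out of reach is approached as far as the arm can. A call with a gripper value outside its range is refused whole. "jaw" is the finger opening in m, from 0 to 0.0854, set as the call begins (left out, the last holds). The fingers move at their own pace and stop on an object; "newtons" is the grip in N (left out, the last holds). Time passes only in rows, so rows that do not move let the fingers close. It gives the time, the measured TCP pose, the force and the opening at its end, in the units of the state.
- observe(): the state, without advancing time (a new reading comes with each control period).
- get_image(name): name is "scene" or "side" or "wrist"; returns a dict with "color" (384x512x3 uint8, red, green, blue), "fovy" (degrees; the focal length in pixels is half the picture's height over the tangent of half this angle, whatever the lens; pixels are square), "cx", "cy" (the principal point, pixels), "k1" (the pictures are not rectified: a ray, as slopes to the right and down, at radius r is drawn at 1 + k1 r^2 times it, then the intrinsics apply), "R" (3x3) and "t" (3): a world point X has camera coordinates R X + t. Camera axes: x right, y down, z forward; pixel columns grow to the right and rows downward; lengths in m; the calibration is good to about 2 mm. A picture is of the moment at which its call begins. There is no depth.
- close_job(): hands the job in, once; it reports no verdict.
The state is a dict: "time_s": time; "q": joint angles; "qvel": joint speeds; "joint_efforts": joint torques, N m; "position": TCP position; "tool_rot": TCP orientation; "ft_force": force on the tool from outside, world axes, zero at the start; "wrist_torque": the same for the moment, N m; "grip_width": finger opening in m.
Only numpy, scipy, OpenCV 4.12 (cv2) and the standard library are available. Lean on these libraries where they do the work, as an engineer would, in place of code of your own. Each camera call takes 0.05 s, during which the arm holds its last target.

## Working session

There is one attempt and no reset: what is moved stays moved. The work goes in short steps, Python scripts to look and compute and a tool call to move; the robot and the scene stay as the last step left them, time stands still between calls to the robot, and variables do not carry over. Pictures are saved under pics/ and viewed, and the job is handed in when it is done.

Besides the shell and the picture viewer there is one more tool, called after ">>>" as name(argument=value, ...) on one line, values as JSON. jog_arm: Moves the arm, as the interface text tells. Its arguments: {"type":"object","properties":{"travel":{"type":"array"},"dr":{"type":"array"},"jaw":{"type":"number"},"newtons":{"type":"number"}},"required":["travel","dr"]}

```bash
mkdir -p pics
python3 - <<'E'
from rig import *
import cv2
print(observe(), hold_point_z if not callable(hold_point_z) else hold_point_z())
for n in ["scene","side","wrist"]:
    d=get_image(n); cv2.imwrite(f"pics/{n}0.png",d["color"][:,:,::-1])
    print(n,{k:v for k,v in d.items() if k!="color"})
E
```

```text
{'time_s': 0.0, 'q': array([-1.23361463e+01,  2.18421476e+01,  7.43840375e+01,  5.98260815e-04,
        8.38574514e+01, -1.23360376e+01]), 'qvel': array([ 0.04172395,  0.14795354, -0.13279397, -0.09578337,  0.05672431,
       -0.02366683]), 'joint_efforts': array([-1.00240642e-03, -4.48466885e+01, -2.31285810e+01, -2.87182611e-04,
        4.73836102e-03,  1.77242771e-05]), 'position': array([5.49717619e-01, 5.86530168e-05, 2.30705142e-01]), 'tool_rot': array([[ 3.25227899e-06,  9.99998986e-01, -1.42381079e-03],
       [ 9.99999948e-01, -2.79380167e-06,  3.22009072e-04],
       [ 3.22004767e-04, -1.42381176e-03, -9.99998935e-01]]), 'ft_force': array([ 0.36206446, -0.20267135,  0.78385347]), 'wrist_torque': array([-0.01405232, -0.00327574,  0.02586274]), 'grip_width': 0.08539584367381188} 0.0187
scene {'fovy': 55.447165146850416, 'cx': 254.60544166735357, 'cy': 196.2682847748107, 'k1': -0.02249826226347706, 'R': array([[-0.03849653,  0.9991402 ,  0.01539084],
       [ 0.64406166,  0.03658571, -0.7640982 ],
       [-0.76400432, -0.01950248, -0.64491632]]), 't': array([ 0.01390456, -0.26596548,  1.61812073])}
side {'fovy': 48.63738767286861, 'cx': 258.84132751720574, 'cy': 195.36882255125948, 'k1': 0.028868595442794104, 'R': array([[ 0.97376738, -0.22747511, -0.00567109],
       [-0.14867453, -0.61717805, -0.77264943],
       [ 0.17225844,  0.75322395, -0.63480761]]), 't': array([-0.49880225,  0.14251465,  1.10956055])}
wrist {'fovy': 60.62306014642165, 'cx': 256.92572341234455, 'cy': 194.23134332800504, 'k1': -0.04707292725515515, 'R': array([[ 9.99998622e-01, -1.99252971e-04, -1.64830028e-03],
       [ 3.32598734e-04, -9.48607802e-01,  3.16453988e-01],
       [-1.62664491e-03, -3.16454100e-01, -9.48606429e-01]]), 't': array([-0.55007023, -0.04056316,  0.38099008])}
```

View pics/scene0.png

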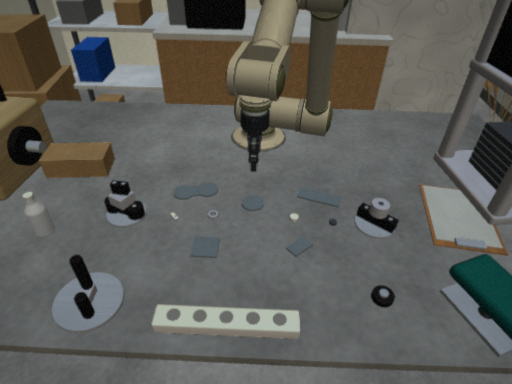

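View pics/side0.png

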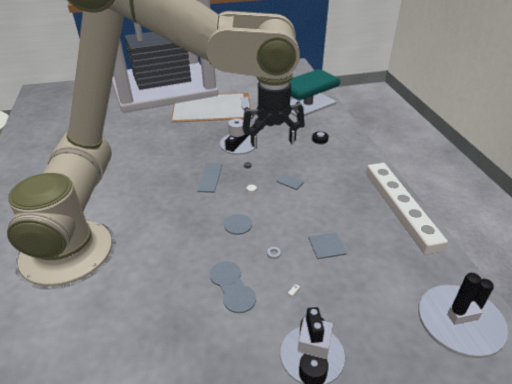

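View pics/wrist0.png

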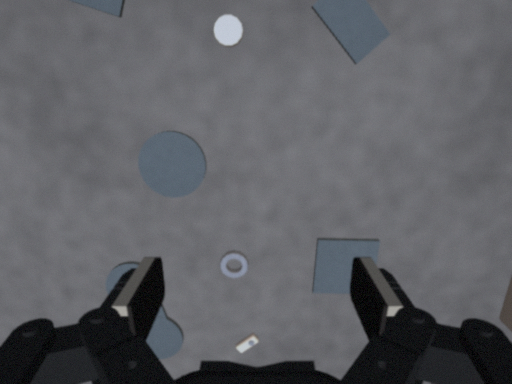

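```bash
cat > h.py <<'E'
from rig import *
import cv2, numpy as np
def K(d):
    f=d["color"].shape[0]/2/np.tan(np.radians(d["fovy"]/2))
    return np.array([[f,0,d["cx"]],[0,f,d["cy"]],[0,0,1.]])
def plane(d,px,z):
    u=cv2.undistortPoints(np.float64(px).reshape(-1,1,2),K(d),np.array([d["k1"],0,0,0.])).reshape(-1,2)
    r=np.c_[u,np.ones(len(u))]@d["R"]; c=-d["R"].T@d["t"]
    return (c+r*((z-c[2])/r[:,2])[:,None])[:,:2]
def proj(d,X):
    return cv2.projectPoints(np.float64(X).reshape(-1,1,3),cv2.Rodrigues(d["R"])[0],d["t"],K(d),np.array([d["k1"],0,0,0.]))[0].reshape(-1,2)
def shot(n,f):
    d=get_image(n); cv2.imwrite(f"pics/{f}.png",d["color"][:,:,::-1]); return d
def blobs(d,mask,z,amin=80):
    cs,_=cv2.findContours(mask,cv2.RETR_EXTERNAL,cv2.CHAIN_APPROX_NONE); out=[]
    for c in cs:
        if cv2.contourArea(c)<amin: continue
        p=plane(d,c.reshape(-1,2),z); q=(p*1e4).astype(np.float32)
        m=cv2.moments(q.reshape(-1,1,2)); (cx,cy),(w,h),a=cv2.minAreaRect(q)
        ang=a if w>=h else a+90
        out.append((c.reshape(-1,2).mean(0).round(),np.array([m["m10"]/m["m00"],m["m01"]/m["m00"]]).round()/1e4,np.array([cx,cy]).round()/1e4,(round(w/10),round(h/10)),round(ang%180,1),abs(m['m00'])/100))
    return out
E
python3 - <<'E'
from h import *
for n in ["scene","side","wrist"]:
    d=get_image(n); hsv=cv2.cvtColor(d["color"],cv2.COLOR_RGB2HSV)
    m=cv2.inRange(hsv,(90,45,50),(120,110,160))
    m=cv2.morphologyEx(m,cv2.MORPH_OPEN,np.ones((3,3)))
    cv2.imwrite(f"pics/m_{n}.png",m)
    print(n)
    for b in blobs(d,m,0.006): 
        if b[5]<200000 : print(b)
d=get_image("scene"); e=get_image("side")
a=cv2.resize(d["color"][170:240,90:160],None,fx=5,fy=5,interpolation=cv2.INTER_CUBIC);b=cv2.resize(d["color"][185:255,340:410],None,fx=5,fy=5,interpolation=cv2.INTER_CUBIC)
cv2.imwrite("pics/st1.png",np.hstack([a,b])[:,:,::-1])
a=cv2.resize(e["color"][300:384,270:354],None,fx=4.5,fy=4.5,interpolation=cv2.INTER_CUBIC);b=cv2.resize(e["color"][100:184,195:279],None,fx=4.5,fy=4.5,interpolation=cv2.INTER_CUBIC)
cv2.imwrite("pics/st2.png",np.hstack([a,b])[:,:,::-1])
E
```

```text
scene
side
wrist
(array([163., 335.]), array([ 0.4193, -0.2523]), array([ 0.4228, -0.2498]), (84, 48), 65.2, 2621.984042928219)
(array([118., 276.]), array([ 0.3684, -0.1521]), array([ 0.368 , -0.1523]), (59, 18), 44.9, 596.1392165008187)
(array([342., 262.]), array([ 0.6543, -0.135 ]), array([ 0.6629, -0.1393]), (76, 77), 178.6, 4059.9941307380795)
(array([171., 164.]), array([ 0.4519, -0.0048]), array([ 0.4519, -0.0051]), (76, 75), 87.1, 4412.81629887765)
(array([351.,  24.]), array([0.6477, 0.1413]), array([0.6459, 0.1464]), (44, 73), 132.3, 2494.764981689751)
(array([100.,   4.]), array([0.3952, 0.1615]), array([0.3889, 0.1597]), (13, 49), 178.4, 340.64062766313555)
```

View pics/st1.png

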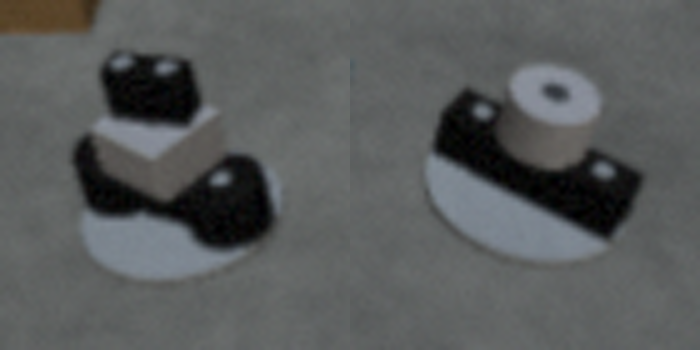

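View pics/st2.png

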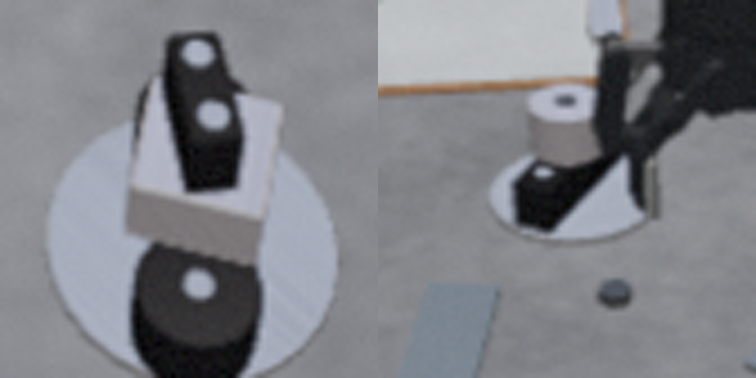

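Run:
```python
from h import *
for n in ["scene","side"]:
    d=get_image(n); hsv=cv2.cvtColor(d["color"],cv2.COLOR_RGB2HSV)
    for (x,y) in ([(252,203),(206,246),(320,198),(260,230)] if n=="scene" else [(238,224),(327,245),(225,272),(260,200)]): print(hsv[y,x],end=' ')
    m=cv2.inRange(hsv,(90,45,50),(120,160,160)) if 0 else cv2.inRange(hsv,(95,28,60),(115,120,150))
    cs,_=cv2.findContours(m,cv2.RETR_EXTERNAL,cv2.CHAIN_APPROX_NONE)
    print(n)
    for b in blobs(d,m,0.006): 
        if 1500<b[5]<20000 and b[1][0]<0.8: print(b)
```

```text
[102  45 102] [102  43 102] [100  45 102] [ 90   2 103] scene
(array([471., 243.]), array([0.6063, 0.6895]), array([0.6063, 0.6892]), (83, 24), 82.1, 1538.949063566923)
(array([298., 246.]), array([0.6455, 0.1469]), array([0.6455, 0.1472]), (44, 75), 132.6, 2851.0058709535)
(array([205., 246.]), array([ 0.6628, -0.1395]), array([ 0.6629, -0.1396]), (77, 78), 178.8, 5407.193220160902)
(array([371., 227.]), array([0.5542, 0.3822]), array([0.5578, 0.3801]), (121, 53), 52.2, 4616.995350851416)
(array([121., 218.]), array([ 0.5577, -0.4384]), array([ 0.5582, -0.4384]), (115, 51), 65.3, 3561.764103615284)
(array([252., 202.]), array([ 0.4508, -0.0046]), array([ 0.4504, -0.0038]), (74, 73), 3.3, 4301.701677437149)
(array([319., 196.]), array([0.4064, 0.23  ]), array([0.406 , 0.2301]), (147, 55), 71.3, 6978.762671169788)
(array([195., 190.]), array([ 0.3963, -0.2121]), array([ 0.3969, -0.2123]), (73, 159), 104.0, 8400.680808479638)
[106  41 148] [106  40 145] [106  41 144] [116  12 150] side
(array([232., 286.]), array([ 0.3957, -0.2165]), array([ 0.3958, -0.2164]), (75, 159), 104.1, 9243.38955695346)
(array([327., 245.]), array([ 0.6608, -0.1435]), array([ 0.6608, -0.1433]), (78, 79), 179.0, 5636.0683824419975)
(array([238., 223.]), array([ 0.4495, -0.0095]), array([ 0.4498, -0.0093]), (77, 75), 42.7, 4387.653147909132)
(array([290., 181.]), array([0.6438, 0.1415]), array([0.6444, 0.1412]), (44, 73), 132.6, 2816.5918706554176)
(array([210., 177.]), array([0.4052, 0.2247]), array([0.405 , 0.2248]), (148, 55), 71.7, 7246.634527938664)
```

Run:
```python
from h import *
d=get_image("scene");e=get_image("side")
def r(n,a,b,z):
    print(n,a:=plane(d,a,z),b:=plane(e,b,z))
    for p in(a,b):
        if len(p)==2: print(p.mean(0),np.degrees(np.arctan2(*(p[1]-p[0])[::-1])))
r("key",[(114.4,182.4),(123.6,183.4)],[(314,311.6),(317.3,325.6)],.128)
r("round",[(340+557/5-350/5,185+92/5)],[(195+(566-378)/4.5,100+101/4.5)],.088)
print(observe()["time_s"])
```

```text
key [[ 0.52190734 -0.43719447]
 [ 0.52526438 -0.4067856 ]] [[ 0.52399499 -0.41266093]
 [ 0.51999519 -0.44286529]]
[ 0.52358586 -0.42199004] 83.70024188301838
[ 0.52199509 -0.42776311] -97.54349150970788
round [[0.52924827 0.40536676]] [[0.52800468 0.39406527]]
0.6
```

>>> jog_arm(travel=[[-0.002,-0.035,0.005],[-0.002,-0.035,0.005],[-0.002,-0.035,0.005],[-0.002,-0.035,0.005],[-0.002,-0.035,0.005],[-0.002,-0.035,0.005],[-0.002,-0.035,0.005],[-0.002,-0.035,0.005],[-0.002,-0.035,0.005],[-0.002,-0.035,0.005],[-0.002,-0.035,0.005],[-0.002,-0.035,0.005],[0,0,0],[0,0,0],[0,0,0]], dr=[[0,0,-0.011],[0,0,-0.011],[0,0,-0.011],[0,0,-0.011],[0,0,-0.011],[0,0,-0.011],[0,0,-0.011],[0,0,-0.011],[0,0,-0.011],[0,0,-0.011],[0,0,-0.011],[0,0,-0.011],[0,0,0],[0,0,0],[0,0,0]])

```text
time_s: 1.85
position: [0.526, -0.4196, 0.291]
tool_rot: [[0.131, 0.991, -0.0], [0.991, -0.131, 0.001], [0.001, -0.0, -1.0]]
ft_force: [-0.1, 0.1, 0.2]
grip_width: 0.0856
```

Run:
```python
from h import *
s=observe();print(s["time_s"],s["position"],s["tool_rot"])
d=shot("wrist","w1")
```

```text
1.85 [ 0.52602443 -0.41957524  0.29104514] [[ 1.31420248e-01  9.91326708e-01 -2.77083362e-04]
 [ 9.91326555e-01 -1.31420044e-01  6.57839446e-04]
 [ 6.15719505e-04 -3.61133518e-04 -9.99999745e-01]]
```

View pics/w1.png

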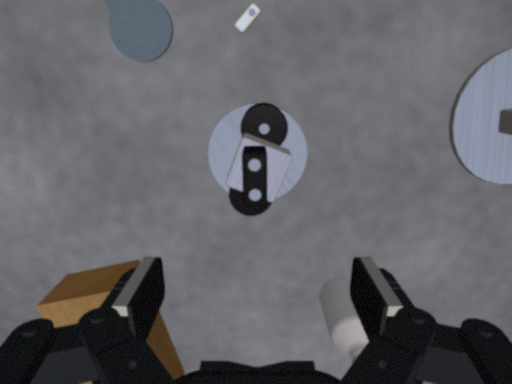

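Run:
```python
from h import *
d=shot("wrist","w1b")
im=cv2.resize(d["color"][90:230,195:325],None,fx=4,fy=4,interpolation=cv2.INTER_CUBIC)
cv2.imwrite("pics/w1c.png",im[:,:,::-1])
g=cv2.cvtColor(d["color"],cv2.COLOR_RGB2GRAY)
for c in [(254,165),(255,195),(264,129)]:
    x,y=c; w=g[y-7:y+8,x-7:x+8].astype(float); m=(w>w.max()*.6); yy,xx=np.nonzero(m); print(c,xx.mean()+x-7,yy.mean()+y-7,m.sum())
```

```text
(254, 165) 253.95384615384614 165.24615384615385 130
(255, 195) 254.34745762711867 194.89830508474577 118
(264, 129) 263.5888888888889 128.92222222222222 90
```

View pics/w1c.png

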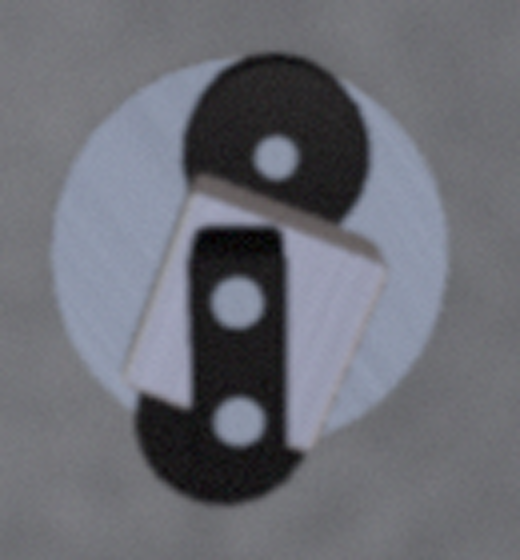

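Run:
```python
from h import *
d=get_image("wrist")
p=plane(d,[(253.95,165.25),(254.35,194.9)],.128);print(p,p.mean(0),np.degrees(np.arctan2(*(p[0]-p[1])[::-1])),np.linalg.norm(p[0]-p[1]))
q=np.array([(198,190),(384,265),(308,450),(127,380)])/4+[195,90]
p=plane(d,q,.088);print("sq",p,p.mean(0),[np.degrees(np.arctan2(*(p[(i+1)%4]-p[i])[::-1])) for i in range(4)],[np.linalg.norm(p[(i+1)%4]-p[i]) for i in range(4)])
p=plane(d,[(263.6,128.9)],.048);print("bonedot",p)
q=np.array([(277,142),(222,418)])/4+[195,90]; p=plane(d,q,.048);print(p,p.mean(0),p[0]-p[1])
c=plane(d,np.array([(250,58),(52,255),(447,255)])/4+[195,90],.008);print(c)
```

```text
[[ 0.52525619 -0.40952392]
 [ 0.52166675 -0.43917663]] [ 0.52346147 -0.42435028] 83.097975438328 0.02986916721933188
sq [[ 0.51775759 -0.387973  ]
 [ 0.56428277 -0.41429592]
 [ 0.53798572 -0.46394044]
 [ 0.49096226 -0.43709907]] [ 0.52774708 -0.42582711] [np.float64(-29.500221807123992), np.float64(-117.91048395387924), np.float64(150.28192627838322), np.float64(61.39017421546071)] [np.float64(0.053455478629163375), np.float64(0.056179289385346436), np.float64(0.05414484951164295), np.float64(0.05595855205094949)]
bonedot [[ 0.53891906 -0.38679475]]
[[ 0.54015448 -0.38300694]
 [ 0.51281049 -0.46459991]] [ 0.52648249 -0.42380343] [0.02734399 0.08159297]
[[ 0.5352309  -0.36066811]
 [ 0.46248163 -0.41444748]
 [ 0.59133337 -0.43138549]]
```

>>> jog_arm(travel=[[-0.0026,-0.0047,-0.03],[0,0,-0.03],[0,0,-0.03],[0,0,-0.03],[0,0,-0.03],[0,0,-0.02],[0,0,-0.014],[0,0,-0.012],[0,0,0],[0,0,0]], dr=[[0,0,0.01],[0,0,0],[0,0,0],[0,0,0],[0,0,0],[0,0,0],[0,0,0],[0,0,0],[0,0,0],[0,0,0]])

```text
time_s: 2.83
position: [0.5237, -0.4239, 0.0956]
tool_rot: [[0.121, 0.993, -0.0], [0.993, -0.121, 0.0], [0.0, -0.0, -1.0]]
ft_force: [-0.6, 0.5, 0.5]
grip_width: 0.0852
```

>>> jog_arm(travel=[[0,0,0],[0,0,0],[0,0,0],[0,0,0],[0,0,0],[0,0,0],[0,0,0],[0,0,0]], dr=[[0,0,0],[0,0,0],[0,0,0],[0,0,0],[0,0,0],[0,0,0],[0,0,0],[0,0,0]], jaw=0.0, newtons=40)

```text
time_s: 3.5
position: [0.5234, -0.4248, 0.0958]
tool_rot: [[0.122, 0.993, 0.0], [0.993, -0.122, -0.0], [-0.0, 0.0, -1.0]]
ft_force: [-0.8, 0.5, 3.4]
grip_width: 0.0233
```

>>> jog_arm(travel=[[0,0,0.015],[0,0,0.035],[0.0061,0.0285,0.04],[0.0061,0.0285,0.035],[0.0061,0.0285,0.03],[0.0061,0.0285,0],[0.0061,0.0285,0],[0.0061,0.0285,0],[0.0061,0.0285,0],[0.0061,0.0285,0],[0.0061,0.0285,0],[0.0061,0.0285,0],[0.0061,0.0285,0],[0.0061,0.0285,0],[0.0061,0.0285,0],[0.0061,0.0285,0],[0.0061,0.0285,0],[0.0061,0.0285,0],[0.0061,0.0285,0],[0.0061,0.0285,0]], dr=[[0,0,0],[0,0,0],[0,0,0.045],[0,0,0.045],[0,0,0.045],[0,0,0.045],[0,0,0.045],[0,0,0.045],[0,0,0.045],[0,0,0.045],[0,0,0.045],[0,0,0.045],[0,0,0.045],[0,0,0.045],[0,0,0.045],[0,0,0.045],[0,0,0.045],[0,0,0.045],[0,0,0.045],[0,0,0.045]])

```text
time_s: 5.17
position: [0.6317, 0.0827, 0.2406]
tool_rot: [[-0.637, 0.771, -0.001], [0.771, 0.637, 0.0], [0.0, -0.0, -1.0]]
ft_force: [0.5, -0.2, 0.2]
grip_width: 0.0238
```

>>> jog_arm(travel=[[0.006,0.0285,0],[0.006,0.0285,0],[0,0,0],[0,0,0],[0,0,0]], dr=[[0,0,0.045],[0,0,0.009],[0,0,0],[0,0,0],[0,0,0]])

```text
time_s: 5.58
position: [0.6436, 0.1378, 0.2405]
tool_rot: [[-0.676, 0.737, -0.001], [0.737, 0.676, -0.0], [0.0, -0.001, -1.0]]
ft_force: [0.2, -0.3, -0.3]
grip_width: 0.0235
```

Run:
```python
from h import *
s=observe();print(s["time_s"],s["position"],s["tool_rot"][:,1],s["grip_width"])
d=shot("wrist","w2")
hsv=cv2.cvtColor(d["color"],cv2.COLOR_RGB2HSV)
m=cv2.morphologyEx(cv2.inRange(hsv,(90,40,50),(120,110,160)),cv2.MORPH_OPEN,np.ones((3,3)))
for b in blobs(d,m,0.006): print(b)
```

```text
5.5833 [0.64357285 0.13783996 0.24050409] [ 0.73728521  0.67558119 -0.00075903] 0.02350696310693526
(array([121., 299.]), array([ 0.6373, -0.1343]), array([ 0.6404, -0.1383]), (78, 33), 87.4, 1735.7691924647986)
(array([263., 153.]), array([0.6462, 0.1464]), array([0.6464, 0.1465]), (42, 72), 132.0, 2997.649264445901)
(array([ 53., 138.]), array([ 0.4518, -0.0049]), array([ 0.4518, -0.0046]), (77, 76), 59.3, 4532.935033013437)
(array([261.,   5.]), array([0.5384, 0.2595]), array([0.5391, 0.259 ]), (21, 11), 42.5, 181.59963522672652)
```

View pics/w2.png

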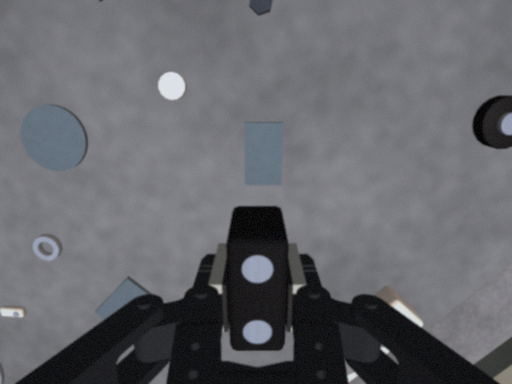

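Run:
```python
from h import *
d=get_image("wrist")
s=observe()
p=plane(d,[(257,269),(257,332)],s["position"][2]+.0322);print(p,p.mean(0),p.mean(0)-s["position"][:2],np.degrees(np.arctan2(*(p[0]-p[1])[::-1])))
```

```text
[[0.63461856 0.14850809]
 [0.65491643 0.12631674]] [0.6447675  0.13741241] [0.00114302 0.00024049] 132.44835925234133
```

>>> jog_arm(travel=[[0.0015,0.008,-0.02],[0,0,-0.03],[0,0,-0.03],[0,0,-0.03],[0,0,-0.03],[0,0,-0.025],[0,0,-0.02],[0,0,-0.015],[0,0,-0.01],[0,0,-0.006],[0,0,-0.004],[0,0,-0.003],[0,0,-0.002],[0,0,-0.001],[0,0,0],[0,0,0]], dr=[[0,0,0],[0,0,0],[0,0,0],[0,0,0],[0,0,0],[0,0,0],[0,0,0],[0,0,0],[0,0,0],[0,0,0],[0,0,0],[0,0,0],[0,0,0],[0,0,0],[0,0,0],[0,0,0]])

```text
time_s: 7.02
position: [0.6454, 0.1463, 0.0154]
tool_rot: [[-0.676, 0.737, 0.001], [0.737, 0.676, 0.0], [-0.001, 0.001, -1.0]]
ft_force: [0.1, -0.2, -0.4]
grip_width: 0.0238
```

>>> jog_arm(travel=[[0,0,-0.001],[0,0,-0.001],[0,0,0]], dr=[[0,0,0],[0,0,0],[0,0,0]])

```text
time_s: 7.27
position: [0.6454, 0.1463, 0.0138]
tool_rot: [[-0.676, 0.737, 0.001], [0.737, 0.676, -0.0], [-0.001, 0.001, -1.0]]
ft_force: [-2.4, -0.4, 4.3]
grip_width: 0.0232
```

>>> jog_arm(travel=[[0,0,0],[0,0,0],[0,0,0],[0,0,0],[0,0,0],[0,0,0],[0,0,0.02],[0,0,0.03],[0,0,0.035],[0,0,0.035],[0,0,0.035],[0,0,0.035],[0,0,0.035],[0,0,0],[0,0,0]], dr=[[0,0,0],[0,0,0],[0,0,0],[0,0,0],[0,0,0],[0,0,0],[0,0,0],[0,0,0],[0,0,0],[0,0,0],[0,0,0],[0,0,0],[0,0,0],[0,0,0],[0,0,0]], jaw=0.0854)

```text
time_s: 8.52
position: [0.6456, 0.1463, 0.24]
tool_rot: [[-0.676, 0.737, 0.004], [0.737, 0.676, 0.0], [-0.003, 0.003, -1.0]]
ft_force: [-0.0, 0.1, -1.7]
grip_width: 0.0849
```

Run:
```python
from h import *
s=observe();print(s["time_s"],s["position"],s["grip_width"])
d=shot("wrist","w3");e=shot("scene","s3")
a=e["color"][220:270,270:330]
cv2.imwrite("pics/s3c.png",cv2.resize(a,None,fx=6,fy=6)[:,:,::-1])
```

```text
8.5167 [0.64563978 0.14632943 0.2399514 ] 0.08494608045972246
```

View pics/w3.png

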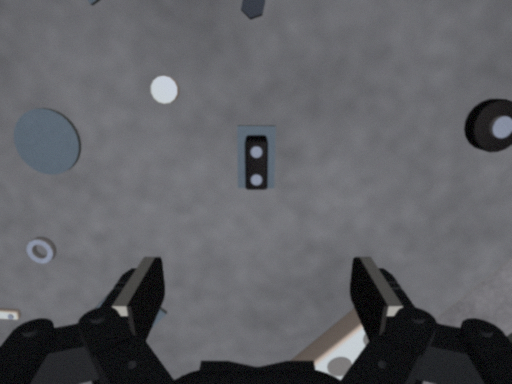

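View pics/s3c.png

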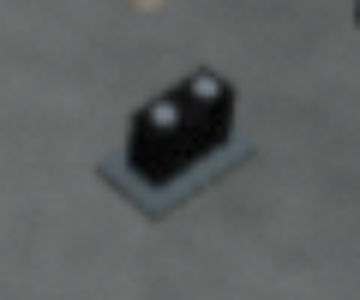

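Run:
```python
from h import *
d=get_image("wrist")
p=plane(d,[(256,152),(256,180)],.046);print(p.mean(0))
hsv=cv2.cvtColor(d["color"],cv2.COLOR_RGB2HSV)
m=cv2.morphologyEx(cv2.inRange(hsv,(90,40,50),(120,110,160)),cv2.MORPH_OPEN,np.ones((3,3)))
for b in blobs(d,m,0.006): print(b)
q=plane(d,[(238,125.5),(275,126),(273.5,188.5),(237.5,188.5)],.006);print(q.mean(0))
```

```text
[0.64362078 0.14677488]
(array([157., 320.]), array([ 0.6968, -0.1141]), array([ 0.6957, -0.1174]), (13, 32), 90.1, 257.60610134109857)
(array([258., 156.]), array([0.6418, 0.1513]), array([0.646 , 0.1469]), (42, 72), 132.6, 1369.4058166760205)
(array([ 47., 143.]), array([ 0.4519, -0.0048]), array([ 0.4521, -0.0049]), (77, 75), 41.6, 4537.116408093322)
(array([255.,   7.]), array([0.5369, 0.2611]), array([0.5375, 0.2603]), (21, 17), 42.5, 282.43734033107756)
[0.64343577 0.14669289]
```

>>> jog_arm(travel=[[-0.0117,0.0254,0.005],[-0.0117,0.0254,0.005],[-0.0117,0.0254,0.005],[-0.0117,0.0254,0.005],[-0.0117,0.0254,0.005],[-0.0117,0.0254,0.005],[-0.0117,0.0254,0.005],[-0.0117,0.0254,0.005],[-0.0117,0.0254,0.005],[-0.0117,0.0254,0.005],[0,0,0],[0,0,0],[0,0,0]], dr=[[0,0,0],[0,0,0],[0,0,0],[0,0,0],[0,0,0],[0,0,0],[0,0,0],[0,0,0],[0,0,0],[0,0,0],[0,0,0],[0,0,0],[0,0,0]])

```text
time_s: 9.75
position: [0.5283, 0.3997, 0.2865]
tool_rot: [[-0.676, 0.737, -0.002], [0.737, 0.676, -0.001], [0.0, -0.002, -1.0]]
ft_force: [-0.6, 0.2, -0.1]
grip_width: 0.0855
```

Run:
```python
from h import *
s=observe();print(s["time_s"],s["position"],s["q"])
d=shot("wrist","w4")
cv2.imwrite("pics/w4c.png",cv2.resize(d["color"][90:240,180:330],None,fx=4,fy=4,interpolation=cv2.INTER_CUBIC)[:,:,::-1])
hsv=cv2.cvtColor(d["color"],cv2.COLOR_RGB2HSV)
m=cv2.morphologyEx(cv2.inRange(hsv,(90,40,50),(120,110,160)),cv2.MORPH_OPEN,np.ones((3,3)))
for b in blobs(d,m,0.006): print(b)
```

```text
9.75 [0.52830741 0.39973417 0.28649729] [ 2.69046471e+01  3.25617024e+01  4.71637677e+01 -2.16157136e-02
  1.00410524e+02 -1.56015309e+01]
(array([206., 314.]), array([0.6427, 0.159 ]), array([0.6456, 0.1474]), (42, 73), 132.5, 1171.3397382295132)
(array([ 49., 305.]), array([ 0.451 , -0.0025]), array([ 0.4509, -0.0024]), (76, 72), 18.6, 4192.3503188118975)
(array([194., 226.]), array([0.5359, 0.2613]), array([0.5369, 0.2615]), (20, 20), 128.6, 303.54062728941443)
(array([259., 164.]), array([0.5423, 0.3879]), array([0.542 , 0.3881]), (17, 19), 132.5, 262.48693144857884)
(array([108., 181.]), array([0.407, 0.23 ]), array([0.407 , 0.2298]), (148, 53), 71.7, 7549.459550410509)
```

View pics/w4.png

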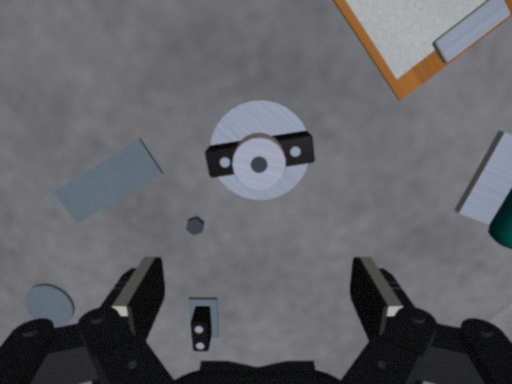

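View pics/w4c.png

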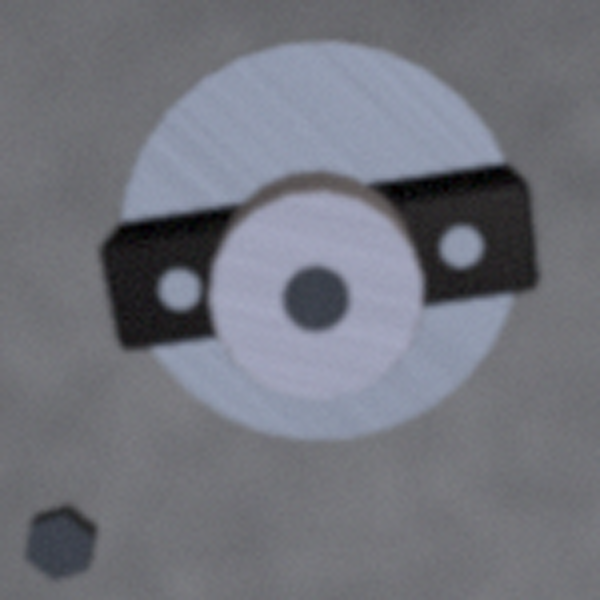

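Run:
```python
from h import *
d=get_image("wrist")
print(plane(d,[(258.7,164.3)],.088), plane(d,np.array([[316,295]])/4+[180,90],.088))
p=plane(d,[(225,162),(295.3,151)],.048);print(p,p.mean(0),np.degrees(np.arctan2(*(p[1]-p[0])[::-1])))
```

```text
[[0.5295665 0.4016879]] [[0.529397   0.40234428]]
[[0.50462789 0.36991749]
 [0.55688009 0.43564702]] [0.53075399 0.40278226] 51.51678157718031
```

>>> jog_arm(travel=[[0.0012,0.0023,-0.03],[0,0,-0.035],[0,0,-0.035],[0,0,-0.035],[0,0,-0.03],[0,0,-0.025],[0,0,-0.02],[0,0,-0.01],[0,0,-0.008],[0,0,0],[0,0,0]], dr=[[0,0,0],[0,0,0],[0,0,0],[0,0,0],[0,0,0],[0,0,0],[0,0,0],[0,0,0],[0,0,0],[0,0,0],[0,0,0]])

```text
time_s: 10.77
position: [0.5299, 0.4025, 0.0607]
tool_rot: [[-0.675, 0.737, 0.001], [0.737, 0.675, 0.001], [-0.0, 0.001, -1.0]]
ft_force: [-0.4, 0.1, 0.2]
grip_width: 0.0854
```

>>> jog_arm(travel=[[0,0,0],[0,0,0],[0,0,0],[0,0,0],[0,0,0],[0,0,0],[0,0,0],[0,0,0]], dr=[[0,0,0],[0,0,0],[0,0,0],[0,0,0],[0,0,0],[0,0,0],[0,0,0],[0,0,0]], jaw=0.0)

```text
time_s: 11.43
position: [0.5298, 0.4027, 0.0614]
tool_rot: [[-0.676, 0.737, 0.002], [0.737, 0.676, 0.001], [-0.001, 0.002, -1.0]]
ft_force: [-1.2, -1.4, 5.9]
grip_width: 0.0567
```

>>> jog_arm(travel=[[0,0,0.015],[0,0,0.035],[0,0,0.04],[-0.0056,-0.0291,0.035],[-0.0056,-0.0291,0.025],[-0.0056,-0.0291,0.02],[-0.0056,-0.0291,0],[-0.0056,-0.0291,0],[-0.0056,-0.0291,0],[-0.0056,-0.0291,0],[-0.0056,-0.0291,0],[-0.0056,-0.0291,0],[-0.0056,-0.0291,0],[-0.0056,-0.0291,0],[-0.0056,-0.0291,0],[-0.0056,-0.0291,0],[-0.0056,-0.0291,0],[0,0,0],[0,0,0],[0,0,0]], dr=[[0,0,0],[0,0,0],[0,0,0],[0,0,0],[0,0,0],[0,0,0],[0,0,0],[0,0,0],[0,0,0],[0,0,0],[0,0,0],[0,0,0],[0,0,0],[0,0,0],[0,0,0],[0,0,0],[0,0,0],[0,0,0],[0,0,0],[0,0,0]])

```text
time_s: 13.1
position: [0.4515, -0.0019, 0.2269]
tool_rot: [[-0.676, 0.737, 0.0], [0.737, 0.676, 0.0], [-0.0, 0.0, -1.0]]
ft_force: [-0.4, 0.8, -1.3]
grip_width: 0.0569
```

Run:
```python
from h import *
s=observe();print(s["time_s"],s["position"],s["grip_width"])
d=shot("wrist","w5")
hsv=cv2.cvtColor(d["color"],cv2.COLOR_RGB2HSV)
m=cv2.morphologyEx(cv2.inRange(hsv,(90,40,50),(120,110,160)),cv2.MORPH_OPEN,np.ones((3,3)))
for b in blobs(d,m,0.006): print(b)
```

```text
13.1 [ 0.45147566 -0.00188102  0.22685812] 0.05685078172521015
(array([305., 340.]), array([ 0.6748, -0.1425]), array([ 0.6763, -0.1413]), (80, 56), 81.4, 3275.6768630349634)
(array([257., 292.]), array([ 0.5699, -0.13  ]), array([ 0.5697, -0.1294]), (52, 54), 132.5, 2198.3162403836845)
(array([113., 250.]), array([ 0.3973, -0.2117]), array([ 0.3975, -0.2117]), (74, 159), 103.9, 9309.719317591935)
(array([459., 174.]), array([0.6349, 0.1447]), array([0.6452, 0.1464]), (44, 73), 131.5, 1262.0548425614834)
(array([255., 162.]), array([ 0.4515, -0.005 ]), array([ 0.4512, -0.005 ]), (75, 75), 132.5, 4489.196535372175)
(array([491.,  30.]), array([0.5369, 0.2644]), array([0.5369, 0.2646]), (22, 21), 31.5, 328.3105251210928)
(array([340.,   6.]), array([0.4057, 0.1678]), array([0.4108, 0.1683]), (49, 20), 43.3, 530.3761695408821)
```

View pics/w5.png

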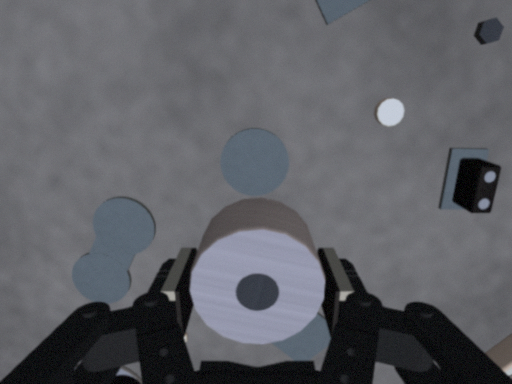

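Run:
```python
from h import *
d=get_image("wrist");s=observe()
p=plane(d,[(257.2,292)],s["position"][2]+.0275);print(p,p-s["position"][:2])
```

```text
[[ 0.45190477 -0.00053553]] [[0.00035276 0.00080827]]
```

>>> jog_arm(travel=[[0,-0.004,-0.02],[0,0,-0.03],[0,0,-0.03],[0,0,-0.03],[0,0,-0.025],[0,0,-0.02],[0,0,-0.015],[0,0,-0.012],[0,0,-0.008],[0,0,-0.006],[0,0,-0.004],[0,0,-0.003],[0,0,-0.002],[0,0,-0.001],[0,0,0],[0,0,0]], dr=[[0,0,0],[0,0,0],[0,0,0],[0,0,0],[0,0,0],[0,0,0],[0,0,0],[0,0,0],[0,0,0],[0,0,0],[0,0,0],[0,0,0],[0,0,0],[0,0,0],[0,0,0],[0,0,0]])

```text
time_s: 14.53
position: [0.4516, -0.0062, 0.021]
tool_rot: [[-0.676, 0.737, 0.001], [0.737, 0.676, -0.0], [-0.0, 0.0, -1.0]]
ft_force: [0.4, 0.2, -1.9]
grip_width: 0.0571
```

>>> jog_arm(travel=[[0,0,-0.001],[0,0,-0.001],[0,0,0]], dr=[[0,0,0],[0,0,0],[0,0,0]])

```text
time_s: 14.78
position: [0.4517, -0.0063, 0.0193]
tool_rot: [[-0.676, 0.737, 0.001], [0.737, 0.676, -0.0], [-0.001, 0.0, -1.0]]
ft_force: [-2.2, -0.6, 8.2]
grip_width: 0.0565
```

>>> jog_arm(travel=[[0,0,0],[0,0,0],[0,0,0],[0,0,0],[0,0,0],[0,0,0],[0,0,0.015],[0,0,0.03],[0,0,0.035],[0,0,0.035],[0,0,0.035],[0,0,0.03],[0,0,0.03],[0,0,0],[0,0,0]], dr=[[0,0,0],[0,0,0],[0,0,0],[0,0,0],[0,0,0],[0,0,0],[0,0,0],[0,0,0],[0,0,0],[0,0,0],[0,0,0],[0,0,0],[0,0,0],[0,0,0],[0,0,0]], jaw=0.0854)

```text
time_s: 16.03
position: [0.4518, -0.0062, 0.2297]
tool_rot: [[-0.676, 0.737, 0.003], [0.737, 0.676, -0.001], [-0.003, 0.002, -1.0]]
ft_force: [-0.2, -0.3, -0.8]
grip_width: 0.0854
```

Run:
```python
from h import *
s=observe();print(s["time_s"],s["position"],s["grip_width"],s["q"])
d=shot("wrist","w6")
```

```text
16.0333 [ 0.45182202 -0.00624807  0.22972796] 0.0853736087462049 [-1.58642758e+01  1.19270027e+01  8.91320883e+01 -5.47808583e-05
  7.87644578e+01 -5.83804949e+01]
```

View pics/w6.png

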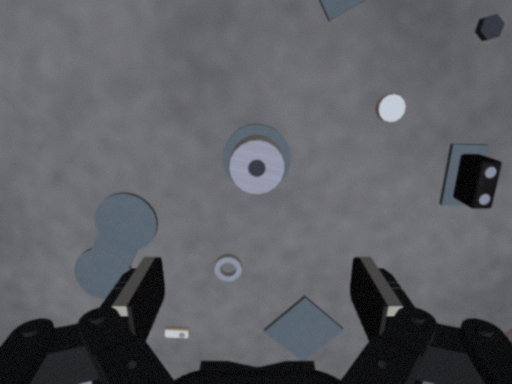

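Run:
```python
from h import *
d=get_image("wrist")
print(plane(d,[(257,168)],.046))
```

```text
[[ 0.45122839 -0.00476191]]
```

>>> jog_arm(travel=[[0.0048,-0.0263,0.004],[0.0048,-0.0263,0.004],[0.0048,-0.0263,0.004],[0.0048,-0.0263,0.004],[0.0048,-0.0263,0.004],[0.0048,-0.0263,0.004],[0.0048,-0.0263,0.004],[0.0048,-0.0263,0.004],[0.0048,-0.0263,0.004],[0.0048,-0.0263,0.004],[0.0048,-0.0263,0.004],[0.0048,-0.0263,0.004],[0.0048,-0.0263,0.004],[0.0048,-0.0263,0.004],[0.0048,-0.0263,0.004],[0.0048,-0.0263,0],[0,0,0],[0,0,0],[0,0,0]], dr=[[0,0,-0.0785],[0,0,-0.0785],[0,0,-0.0785],[0,0,-0.0785],[0,0,-0.0785],[0,0,-0.0785],[0,0,-0.0785],[0,0,-0.0785],[0,0,-0.0785],[0,0,-0.0785],[0,0,-0.0785],[0,0,-0.0785],[0,0,-0.0785],[0,0,-0.0785],[0,0,-0.0785],[0,0,-0.0785],[0,0,0],[0,0,0],[0,0,0]])

```text
time_s: 17.72
position: [0.5282, -0.4265, 0.2871]
tool_rot: [[0.491, 0.871, -0.002], [0.871, -0.491, 0.002], [0.001, -0.003, -1.0]]
ft_force: [-0.0, -0.3, 0.1]
grip_width: 0.0853
```

Run:
```python
from h import *
s=observe();print(s["time_s"],s["position"],s["q"])
d=shot("wrist","w7")
cv2.imwrite("pics/w7c.png",cv2.resize(d["color"][90:240,180:330],None,fx=4,fy=4,interpolation=cv2.INTER_CUBIC)[:,:,::-1])
```

```text
17.7167 [ 0.52822948 -0.42653716  0.28714666] [-4.88899972e+01  3.45816052e+01  4.33940342e+01  9.71674081e-03
  1.02184454e+02 -1.94916593e+01]
```

View pics/w7c.png

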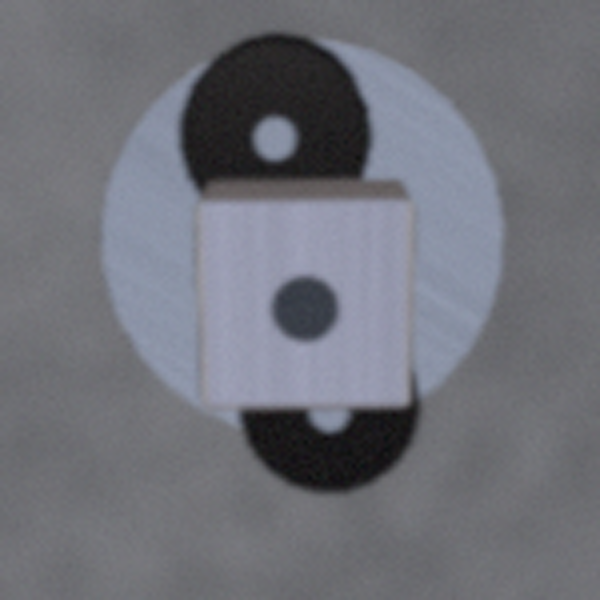

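Run:
```python
from h import *
d=get_image("wrist")
print(plane(d,[(256,166.8)],.088))
p=plane(d,np.array([(200,200),(412,200),(410,405),(203,405)])/4+[180,90],.088);print(p.mean(0),[np.degrees(np.arctan2(*(p[(i+1)%4]-p[i])[::-1])) for i in range(4)])
p=plane(d,np.array([(275,138),(329,410)])/4+[180,90],.048);print(p,p.mean(0),np.degrees(np.arctan2(*(p[0]-p[1])[::-1])))
```

```text
[[ 0.52690598 -0.42656693]]
[ 0.52772852 -0.42632543] [np.float64(-29.366267408316503), np.float64(-118.5407070391566), np.float64(150.6551770866187), np.float64(60.004492945212164)]
[[ 0.53921985 -0.38739941]
 [ 0.51275742 -0.46683142]] [ 0.52598864 -0.42711541] 71.57472788082563
```

>>> jog_arm(travel=[[-0.001,0,-0.03],[0,0,-0.035],[0,0,-0.035],[0,0,-0.035],[0,0,-0.03],[0,0,-0.025],[0,0,-0.02],[0,0,-0.01],[0,0,-0.008],[0,0,0],[0,0,0]], dr=[[0,0,0],[0,0,0],[0,0,0],[0,0,0],[0,0,0],[0,0,0],[0,0,0],[0,0,0],[0,0,0],[0,0,0],[0,0,0]])

```text
time_s: 18.73
position: [0.5277, -0.4271, 0.0617]
tool_rot: [[0.491, 0.871, 0.001], [0.871, -0.491, -0.001], [-0.0, 0.001, -1.0]]
ft_force: [-0.9, -0.7, 0.4]
grip_width: 0.0855
```

>>> jog_arm(travel=[[0,0,0],[0,0,0],[0,0,0],[0,0,0],[0,0,0],[0,0,0],[0,0,0],[0,0,0]], dr=[[0,0,0],[0,0,0],[0,0,0],[0,0,0],[0,0,0],[0,0,0],[0,0,0],[0,0,0]], jaw=0.0)

```text
time_s: 19.4
position: [0.5275, -0.4273, 0.0621]
tool_rot: [[0.492, 0.871, 0.001], [0.871, -0.492, -0.002], [-0.001, 0.002, -1.0]]
ft_force: [-1.8, 1.4, 6.2]
grip_width: 0.0573
```

>>> jog_arm(travel=[[0,0,0.015],[0,0,0.035],[0,0,0.04],[0.0112,0.0239,0.035],[0.0112,0.0239,0.025],[0.0112,0.0239,0.02],[0.0112,0.0239,0],[0.0112,0.0239,0],[0.0112,0.0239,0],[0.0112,0.0239,0],[0.0112,0.0239,0],[0.0112,0.0239,0],[0.0112,0.0239,0],[0.0112,0.0239,0],[0.0112,0.0239,0],[0,0,0],[0,0,0],[0,0,0]], dr=[[0,0,0],[0,0,0],[0,0,0],[0,0,0.0414],[0,0,0.0414],[0,0,0.0414],[0,0,0.0414],[0,0,0.0414],[0,0,0.0414],[0,0,0.0414],[0,0,0.0414],[0,0,0.0414],[0,0,0.0414],[0,0,0.0414],[0,0,0.0414],[0,0,0],[0,0,0],[0,0,0]])

```text
time_s: 20.9
position: [0.6609, -0.1417, 0.2288]
tool_rot: [[0.018, 1.0, -0.001], [1.0, -0.018, -0.0], [-0.0, -0.001, -1.0]]
ft_force: [0.1, 0.2, -1.5]
grip_width: 0.0569
```

Run:
```python
from h import *
s=observe();print(s["time_s"],s["position"],s["grip_width"],s["tool_rot"][:,1])
d=shot("wrist","w8")
hsv=cv2.cvtColor(d["color"],cv2.COLOR_RGB2HSV)
m=cv2.morphologyEx(cv2.inRange(hsv,(90,40,50),(120,110,160)),cv2.MORPH_OPEN,np.ones((3,3)))
for b in blobs(d,m,0.006): print(b)
z=s["position"][2]+.0265
print([ (b[0], plane(d,[b[0]],z)-s["position"][:2]) for b in blobs(d,m,z) if 240<b[0][0]<275])
```

```text
20.9 [ 0.66090701 -0.14171846  0.22875173] 0.056940857978613243 [ 9.99842367e-01 -1.77470467e-02 -5.32201181e-04]
(array([256., 292.]), array([ 0.6586, -0.317 ]), array([ 0.6583, -0.3179]), (54, 53), 89.0, 2112.4625843316317)
(array([ 43., 218.]), array([ 0.3979, -0.2124]), array([ 0.3977, -0.2122]), (75, 158), 103.4, 9367.231684179902)
(array([259., 157.]), array([ 0.6635, -0.1395]), array([ 0.6634, -0.1397]), (76, 77), 179.0, 5708.240202175379)
(array([28., 31.]), array([0.4256, 0.001 ]), array([0.4259, 0.0011]), (18, 15), 78.7, 202.53964894742762)
(array([67., 40.]), array([ 0.4698, -0.0118]), array([ 0.4632, -0.009 ]), (76, 54), 73.2, 1105.9707823050512)
[(array([256., 292.]), array([[0.00034925, 0.00041314]])), (array([259., 157.]), array([[0.00249766, 0.05732299]]))]
```

View pics/w8.png

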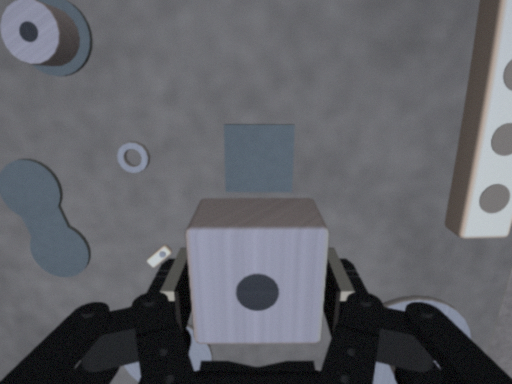

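>>> jog_arm(travel=[[0.002,0.0015,-0.02],[0,0,-0.03],[0,0,-0.03],[0,0,-0.03],[0,0,-0.025],[0,0,-0.02],[0,0,-0.015],[0,0,-0.012],[0,0,-0.008],[0,0,-0.006],[0,0,-0.004],[0,0,-0.003],[0,0,-0.002],[0,0,-0.0015],[0,0,-0.001],[0,0,0],[0,0,0]], dr=[[0,0,0],[0,0,0],[0,0,0],[0,0,0],[0,0,0],[0,0,0],[0,0,0],[0,0,0],[0,0,0],[0,0,0],[0,0,0],[0,0,0],[0,0,0],[0,0,0],[0,0,0],[0,0,0],[0,0,0]])

```text
time_s: 22.37
position: [0.6633, -0.1399, 0.0217]
tool_rot: [[0.017, 1.0, 0.0], [1.0, -0.017, -0.0], [-0.0, 0.0, -1.0]]
ft_force: [0.6, 0.1, -2.3]
grip_width: 0.0571
```

>>> jog_arm(travel=[[0,0,-0.001],[0,0,-0.001],[0,0,0]], dr=[[0,0,0],[0,0,0],[0,0,0]])

```text
time_s: 22.62
position: [0.6633, -0.1399, 0.0202]
tool_rot: [[0.017, 1.0, 0.001], [1.0, -0.017, -0.0], [-0.0, 0.001, -1.0]]
ft_force: [-1.8, 0.4, 2.6]
grip_width: 0.0572
```

>>> jog_arm(travel=[[0,0,0],[0,0,0],[0,0,0],[0,0,0],[0,0,0],[0,0,0],[0,0,0.015],[0,0,0.03],[0,0,0.035],[0,0,0.035],[0,0,0.035],[0,0,0.03],[0,0,0.03],[0,0,0],[0,0,0]], dr=[[0,0,0],[0,0,0],[0,0,0],[0,0,0],[0,0,0],[0,0,0],[0,0,0],[0,0,0],[0,0,0],[0,0,0],[0,0,0],[0,0,0],[0,0,0],[0,0,0],[0,0,0]], jaw=0.0854)

```text
time_s: 23.87
position: [0.6635, -0.14, 0.2312]
tool_rot: [[0.017, 1.0, 0.003], [1.0, -0.017, -0.001], [-0.001, 0.003, -1.0]]
ft_force: [-0.5, 0.8, -0.8]
grip_width: 0.085
```

Run:
```python
from h import *
s=observe();print(s["time_s"],s["position"],s["grip_width"],s["q"])
d=shot("wrist","w9")
```

```text
23.8667 [ 0.66351942 -0.13999597  0.23118069] 0.08495175006875431 [-2.18920981e+01  3.52730981e+01  5.09894524e+01 -1.79298903e-04
  9.35280786e+01 -2.09106401e+01]
```

View pics/w9.png

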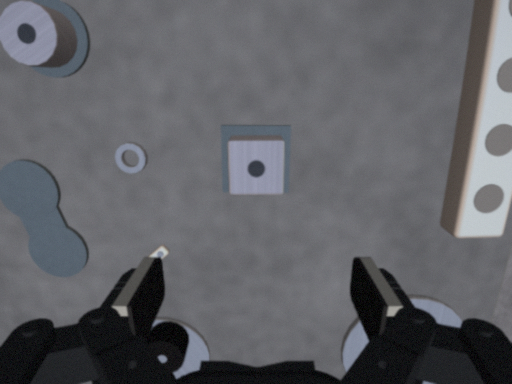

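>>> jog_arm(travel=[[-0.0115,-0.0239,0.004],[-0.0115,-0.0239,0.004],[-0.0115,-0.0239,0.004],[-0.0115,-0.0239,0.004],[-0.0115,-0.0239,0.004],[-0.0115,-0.0239,0.004],[-0.0115,-0.0239,0.004],[-0.0115,-0.0239,0.004],[-0.0115,-0.0239,0.004],[-0.0115,-0.0239,0.004],[-0.0115,-0.0239,0.004],[-0.0115,-0.0239,0.004],[0,0,0],[0,0,0],[0,0,0]], dr=[[0,0,-0.0254],[0,0,-0.0254],[0,0,-0.0254],[0,0,-0.0254],[0,0,-0.0254],[0,0,-0.0254],[0,0,-0.0254],[0,0,-0.0254],[0,0,-0.0254],[0,0,-0.0254],[0,0,-0.0254],[0,0,-0.0254],[0,0,0],[0,0,0],[0,0,0]])

```text
time_s: 25.17
position: [0.5252, -0.4261, 0.276]
tool_rot: [[0.316, 0.949, -0.002], [0.949, -0.316, 0.002], [0.002, -0.002, -1.0]]
ft_force: [-0.4, -0.2, -0.9]
grip_width: 0.0855
```

Run:
```python
from h import *
s=observe();print(s["time_s"],s["position"],s["tool_rot"][:,1])
d=shot("wrist","w10")
cv2.imwrite("pics/w10c.png",cv2.resize(d["color"][90:240,180:330],None,fx=4,fy=4,interpolation=cv2.INTER_CUBIC)[:,:,::-1])
g=cv2.cvtColor(d["color"],cv2.COLOR_RGB2GRAY)
m=cv2.inRange(g,0,60); m[240:]=0
cs,_=cv2.findContours(m,cv2.RETR_CCOMP,cv2.CHAIN_APPROX_NONE)
pts=[]
for c in cs:
    mm=cv2.moments(c); print(mm["m00"],(mm["m10"]/max(mm["m00"],1),mm["m01"]/max(mm["m00"],1)))
    if 40<mm["m00"]<250: pts.append((mm["m10"]/mm["m00"],mm["m01"]/mm["m00"]))
p=plane(d,pts,.048);print(p,p.mean(0),np.degrees(np.arctan2(*(p[0]-p[1])[::-1])))
```

```text
25.1667 [ 0.52521712 -0.42605017  0.2759949 ] [ 0.94874951 -0.31602181 -0.00214199]
0.0 (0.0, 0.0)
0.0 (0.0, 0.0)
4038.0 (257.50408618127784, 155.81154036651807)
120.5 (257.39142461964036, 195.1604426002766)
140.0 (257.51428571428573, 123.69285714285714)
0.5 (229.66666666666666, 49.33333333333333)
0.0 (0.0, 0.0)
0.0 (0.0, 0.0)
0.0 (0.0, 0.0)
0.0 (0.0, 0.0)
0.0 (0.0, 0.0)
0.0 (0.0, 0.0)
[[ 0.51227238 -0.46639252]
 [ 0.53887766 -0.38688465]] [ 0.52557502 -0.42663858] -108.5015057768565
```

View pics/w10c.png

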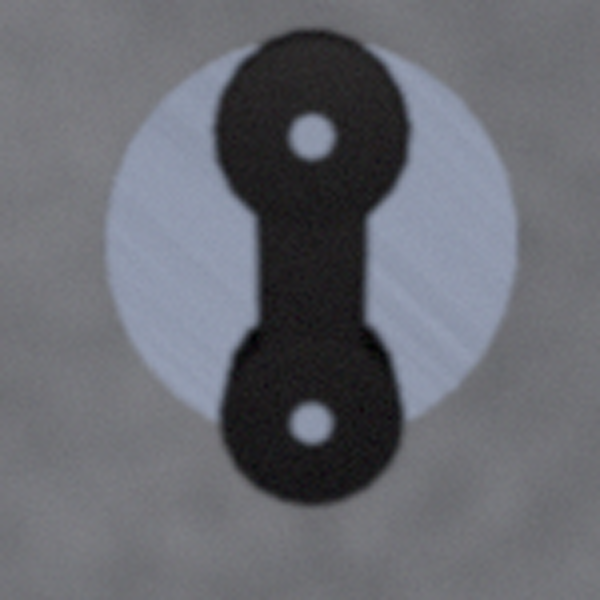

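>>> jog_arm(travel=[[0.0005,-0.0005,-0.03],[0,0,-0.035],[0,0,-0.035],[0,0,-0.035],[0,0,-0.035],[0,0,-0.03],[0,0,-0.025],[0,0,-0.015],[0,0,-0.008],[0,0,-0.004],[0,0,0],[0,0,0]], dr=[[0,0,0],[0,0,0],[0,0,0],[0,0,0],[0,0,0],[0,0,0],[0,0,0],[0,0,0],[0,0,0],[0,0,0],[0,0,0],[0,0,0]])

```text
time_s: 26.22
position: [0.5262, -0.4272, 0.0265]
tool_rot: [[0.316, 0.949, 0.001], [0.949, -0.316, -0.001], [-0.001, 0.001, -1.0]]
ft_force: [-1.0, 0.4, -0.1]
grip_width: 0.0857
```

>>> jog_arm(travel=[[0,0,0],[0,0,0],[0,0,0],[0,0,0],[0,0,0],[0,0,0],[0,0,0],[0,0,0]], dr=[[0,0,0],[0,0,0],[0,0,0],[0,0,0],[0,0,0],[0,0,0],[0,0,0],[0,0,0]], jaw=0.0, newtons=60)

```text
time_s: 26.88
position: [0.5258, -0.4274, 0.0261]
tool_rot: [[0.317, 0.949, 0.001], [0.949, -0.317, -0.001], [-0.0, 0.001, -1.0]]
ft_force: [-0.8, 0.4, 6.3]
grip_width: 0.0308
```

>>> jog_arm(travel=[[0,0,0.015],[0,0,0.035],[0,0,0.04],[-0.0128,0.0215,0.035],[-0.0128,0.0215,0.03],[-0.0128,0.0215,0.03],[-0.0128,0.0215,0.02],[-0.0128,0.0215,0],[-0.0128,0.0215,0],[-0.0128,0.0215,0],[-0.0128,0.0215,0],[-0.0128,0.0215,0],[-0.0128,0.0215,0],[0,0,0],[0,0,0],[0,0,0]], dr=[[0,0,0],[0,0,0],[0,0,0],[0,0,0.0564],[0,0,0.0564],[0,0,0.0564],[0,0,0.0564],[0,0,0.0564],[0,0,0.0564],[0,0,0.0564],[0,0,0.0564],[0,0,0.0564],[0,0,0.0564],[0,0,0],[0,0,0],[0,0,0]])

```text
time_s: 28.22
position: [0.3983, -0.2133, 0.2293]
tool_rot: [[-0.239, 0.971, 0.0], [0.971, 0.239, -0.0], [-0.0, 0.0, -1.0]]
ft_force: [0.5, -0.1, -2.7]
grip_width: 0.0306
```

Run:
```python
from h import *
s=observe();print(s["time_s"],s["position"],s["grip_width"],s["tool_rot"][:,1])
d=shot("wrist","w11")
hsv=cv2.cvtColor(d["color"],cv2.COLOR_RGB2HSV)
m=cv2.morphologyEx(cv2.inRange(hsv,(90,40,50),(120,110,160)),cv2.MORPH_OPEN,np.ones((3,3)))
for b in blobs(d,m,0.006): print(b)
```

```text
28.2167 [ 0.39828954 -0.21325945  0.22925215] 0.03061685942214211 [9.71036190e-01 2.38932455e-01 1.90009538e-05]
(array([480., 154.]), array([ 0.6409, -0.1419]), array([ 0.6624, -0.1396]), (77, 78), 178.5, 1389.4497614854574)
(array([255., 107.]), array([ 0.3821, -0.1536]), array([ 0.3822, -0.1539]), (74, 37), 15.6, 1650.9709247748553)
(array([358.,   6.]), array([ 0.4585, -0.0357]), array([ 0.4597, -0.0362]), (56, 14), 14.8, 446.63912460505964)
```

View pics/w11.png

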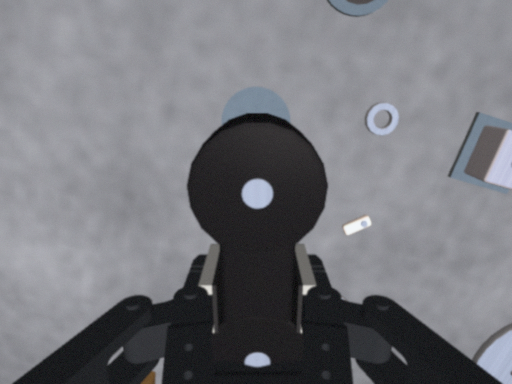

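Run:
```python
from h import *
d=get_image("wrist");s=observe()
p=plane(d,[(257,193),(258,359)],s["position"][2]+.0219);print(p,p.mean(0)-s["position"][:2],np.degrees(np.arctan2(*(p[0]-p[1])[::-1])),np.linalg.norm(p[0]-p[1]))
print(plane(d,[(256,87)],.006), proj(d,[.3781,-.1344,.006]))
```

```text
[[ 0.38918509 -0.17252324]
 [ 0.40934121 -0.25257065]] [0.00086439 0.00101332] 104.13338989729193 0.08254609175098236
[[ 0.37907223 -0.13595364]] [[255.4585648   85.29251639]]
```

>>> jog_arm(travel=[[-0.0015,0,-0.02],[0,0,-0.03],[0,0,-0.03],[0,0,-0.03],[0,0,-0.025],[0,0,-0.02],[0,0,-0.015],[0,0,-0.011],[0,0,-0.008],[0,0,-0.006],[0,0,-0.004],[0,0,-0.003],[0,0,-0.0015],[0,0,-0.001],[0,0,0],[0,0,0]], dr=[[0,0,0],[0,0,0],[0,0,0],[0,0,0],[0,0,0],[0,0,0],[0,0,0],[0,0,0],[0,0,0],[0,0,0],[0,0,0],[0,0,0],[0,0,0],[0,0,0],[0,0,0],[0,0,0]])

```text
time_s: 29.65
position: [0.3967, -0.2129, 0.0251]
tool_rot: [[-0.24, 0.971, 0.0], [0.971, 0.24, -0.0], [-0.001, 0.0, -1.0]]
ft_force: [-0.5, 0.2, -2.9]
grip_width: 0.0309
```

>>> jog_arm(travel=[[0,0,-0.001],[0,0,-0.0005],[0,0,0]], dr=[[0,0,0],[0,0,0],[0,0,0]])

```text
time_s: 29.9
position: [0.3967, -0.213, 0.0241]
tool_rot: [[-0.24, 0.971, 0.001], [0.971, 0.24, -0.001], [-0.001, 0.001, -1.0]]
ft_force: [-1.4, 0.6, 6.9]
grip_width: 0.031
```

>>> jog_arm(travel=[[0,0,0],[0,0,0],[0,0,0],[0,0,0],[0,0,0],[0,0,0],[0,0,0.015],[0,0,0.03],[0,0,0.035],[0,0,0.035],[0,0,0.035],[0,0,0.03],[0,0,0.03],[0,0,0],[0,0,0]], dr=[[0,0,0],[0,0,0],[0,0,0],[0,0,0],[0,0,0],[0,0,0],[0,0,0],[0,0,0],[0,0,0],[0,0,0],[0,0,0],[0,0,0],[0,0,0],[0,0,0],[0,0,0]], jaw=0.0854)

```text
time_s: 31.15
position: [0.3968, -0.213, 0.2344]
tool_rot: [[-0.24, 0.971, 0.002], [0.971, 0.24, -0.002], [-0.003, 0.002, -1.0]]
ft_force: [-0.1, 0.7, -1.1]
grip_width: 0.0855
```

Run:
```python
from h import *
s=observe();print(s["time_s"],s["position"],s["grip_width"],s["q"])
d=shot("wrist","w12")
```

```text
31.15 [ 0.39678887 -0.21304247  0.2343698 ] 0.08549746535074752 [-4.33555360e+01  1.15425672e+01  8.88285171e+01  1.24065566e-05
  7.94578246e+01 -5.72252519e+01]
```

View pics/w12.png

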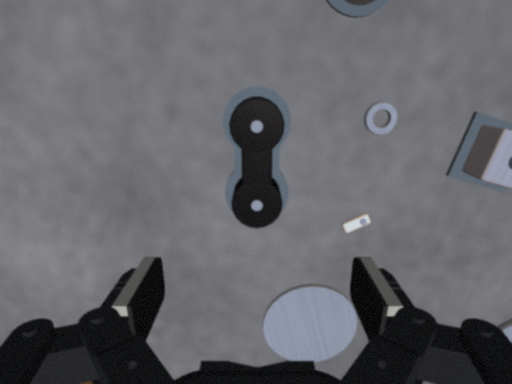

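>>> jog_arm(travel=[[0.0061,0.028,0.0025],[0.0061,0.028,0.0025],[0.0061,0.028,0.0025],[0.0061,0.028,0.0025],[0.0061,0.028,0.0025],[0.0061,0.028,0.0025],[0.0061,0.028,0.0025],[0.0061,0.028,0.0025],[0.0061,0.028,0.0025],[0.0061,0.028,0.0025],[0.0061,0.028,0.0025],[0.0061,0.028,0.0025],[0.0061,0.028,0.0025],[0.0061,0.028,0.0025],[0.0061,0.028,0.0025],[0.0061,0.028,0.0025],[0.0061,0.028,0.0025],[0.0061,0.028,0.0025],[0.0061,0.028,0.0025],[0.0061,0.028,0.0025]], dr=[[0,0,-0.0415],[0,0,-0.0415],[0,0,-0.0415],[0,0,-0.0415],[0,0,-0.0415],[0,0,-0.0415],[0,0,-0.0415],[0,0,-0.0415],[0,0,-0.0415],[0,0,-0.0415],[0,0,-0.0415],[0,0,-0.0415],[0,0,-0.0415],[0,0,-0.0415],[0,0,-0.0415],[0,0,-0.0415],[0,0,-0.0415],[0,0,-0.0415],[0,0,-0.0415],[0,0,-0.0415]])

```text
time_s: 32.87
position: [0.5184, 0.3485, 0.2813]
tool_rot: [[0.556, 0.831, -0.003], [0.831, -0.556, -0.001], [-0.003, -0.002, -1.0]]
ft_force: [-0.6, -1.2, 0.5]
grip_width: 0.0855
```

>>> jog_arm(travel=[[0.006,0.028,0],[0.006,0.028,0],[0,0,0],[0,0,0],[0,0,0]], dr=[[0,0,-0.0415],[0,0,-0.0415],[0,0,0],[0,0,0],[0,0,0]])

```text
time_s: 33.28
position: [0.5304, 0.4027, 0.2818]
tool_rot: [[0.621, 0.783, -0.002], [0.783, -0.621, -0.001], [-0.003, -0.001, -1.0]]
ft_force: [0.9, -0.6, 0.5]
grip_width: 0.0853
```

Run:
```python
from h import *
s=observe();print(s["time_s"],s["position"],s["tool_rot"][:,1],s["q"])
d=shot("wrist","w13")
g=cv2.cvtColor(d["color"],cv2.COLOR_RGB2GRAY)
m=cv2.inRange(g,0,60); m[240:]=0
cs,_=cv2.findContours(m,cv2.RETR_CCOMP,cv2.CHAIN_APPROX_NONE)
pts=[]
for c in cs:
    mm=cv2.moments(c)
    if mm["m00"]>30: print(mm["m00"],(mm["m10"]/max(mm["m00"],1),mm["m01"]/max(mm["m00"],1)))
    if 40<mm["m00"]<200 and 200<mm["m10"]/mm["m00"]<310: pts.append((mm["m10"]/mm["m00"],mm["m01"]/mm["m00"]))
p=plane(d,pts,.048);print(p,p.mean(0),np.degrees(np.arctan2(*(p[0]-p[1])[::-1])))
```

```text
33.2833 [0.53040802 0.4027256  0.28175191] [ 0.78343278 -0.6214758  -0.00095336] [ 2.70516144e+01  3.30550432e+01  4.70235569e+01 -1.34593388e-02
  1.00082042e+02  6.54732109e+01]
146.0 (431.01141552511416, 236.7511415525114)
2770.0 (256.6856197352587, 153.89765342960288)
119.0 (256.5504201680672, 192.890756302521)
140.0 (256.90714285714284, 122.0)
2395.5 (474.08675989702914, 28.49676476727197)
482.0 (481.6649377593361, 26.99896265560166)
[[0.50362691 0.3698675 ]
 [0.55633072 0.43558112]] [0.52997881 0.40272431] -128.7303998085367
```

View pics/w13.png

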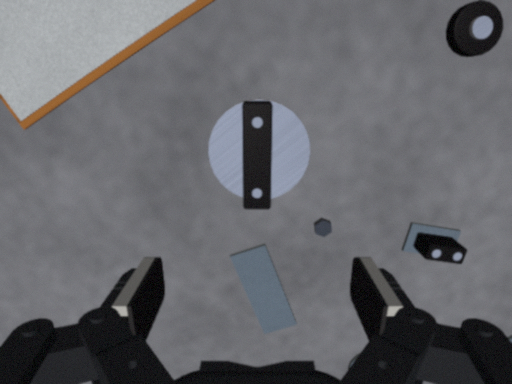

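>>> jog_arm(travel=[[-0.0005,0,-0.03],[0,0,-0.035],[0,0,-0.035],[0,0,-0.035],[0,0,-0.035],[0,0,-0.03],[0,0,-0.025],[0,0,-0.017],[0,0,-0.01],[0,0,-0.005],[0,0,0],[0,0,0]], dr=[[0,0,0],[0,0,0],[0,0,0],[0,0,0],[0,0,0],[0,0,0],[0,0,0],[0,0,0],[0,0,0],[0,0,0],[0,0,0],[0,0,0]])

```text
time_s: 34.33
position: [0.5306, 0.4031, 0.0275]
tool_rot: [[0.622, 0.783, 0.002], [0.783, -0.622, 0.001], [0.002, 0.001, -1.0]]
ft_force: [-0.6, 0.1, -0.4]
grip_width: 0.0853
```

>>> jog_arm(travel=[[0,0,0],[0,0,0],[0,0,0],[0,0,0],[0,0,0],[0,0,0],[0,0,0],[0,0,0]], dr=[[0,0,0],[0,0,0],[0,0,0],[0,0,0],[0,0,0],[0,0,0],[0,0,0],[0,0,0]], jaw=0.0)

```text
time_s: 35.0
position: [0.5303, 0.4034, 0.027]
tool_rot: [[0.622, 0.783, 0.001], [0.783, -0.622, 0.001], [0.001, 0.0, -1.0]]
ft_force: [-0.5, -1.1, 5.4]
grip_width: 0.0326
```

>>> jog_arm(travel=[[0,0,0.015],[0,0,0.035],[0,0,0.04],[-0.0124,-0.0174,0.035],[-0.0124,-0.0174,0.03],[-0.0124,-0.0174,0.03],[-0.0124,-0.0174,0.02],[-0.0124,-0.0174,0],[-0.0124,-0.0174,0],[-0.0124,-0.0174,0],[-0.0124,-0.0174,0],[-0.0124,-0.0174,0],[-0.0124,-0.0174,0],[0,0,0],[0,0,0],[0,0,0]], dr=[[0,0,0],[0,0,0],[0,0,0],[0,0,0.0354],[0,0,0.0354],[0,0,0.0354],[0,0,0.0354],[0,0,0.0354],[0,0,0.0354],[0,0,0.0354],[0,0,0.0354],[0,0,0.0354],[0,0,0.0354],[0,0,0],[0,0,0],[0,0,0]])

```text
time_s: 36.33
position: [0.4063, 0.2293, 0.2312]
tool_rot: [[0.312, 0.95, -0.0], [0.95, -0.312, 0.0], [0.0, -0.0, -1.0]]
ft_force: [0.0, 0.6, -2.5]
grip_width: 0.0325
```

Run:
```python
from h import *
s=observe();print(s["time_s"],s["position"],s["grip_width"],s["tool_rot"][:,1])
d=shot("wrist","w14")
hsv=cv2.cvtColor(d["color"],cv2.COLOR_RGB2HSV)
m=cv2.morphologyEx(cv2.inRange(hsv,(90,40,50),(120,110,160)),cv2.MORPH_OPEN,np.ones((3,3)))
for b in blobs(d,m,0.006): print(b)
z=s["position"][2]+.021
for b in blobs(d,cv2.inRange(cv2.cvtColor(d["color"],cv2.COLOR_RGB2GRAY),100,255),z,60):
  if 235<b[0][0]<275: print("dot",b[0],b[1]-s["position"][:2])
```

```text
36.3333 [0.40628844 0.22934819 0.23122213] 0.03248519479422029 [ 9.49974704e-01 -3.12326830e-01 -1.13336626e-04]
(array([488., 339.]), array([ 0.6386, -0.1267]), array([ 0.6486, -0.1382]), (78, 51), 85.7, 1164.3251219835877)
(array([354., 294.]), array([0.4731, 0.0179]), array([0.4724, 0.0179]), (15, 45), 133.3, 372.0105386351445)
(array([470., 161.]), array([0.6359, 0.1513]), array([0.6454, 0.1472]), (43, 74), 132.1, 1363.8792291158438)
(array([257., 110.]), array([0.4242, 0.2819]), array([0.4241, 0.2819]), (35, 53), 161.8, 1815.4243771675228)
(array([361.,  96.]), array([0.5364, 0.2624]), array([0.5364, 0.2622]), (22, 21), 63.3, 347.43014587342736)
dot [257. 360.] [-0.01258844 -0.03944819]
dot [257. 194.] [0.01361156 0.03915181]
dot [265. 174.] [0.00991156 0.04335181]
```

View pics/w14.png

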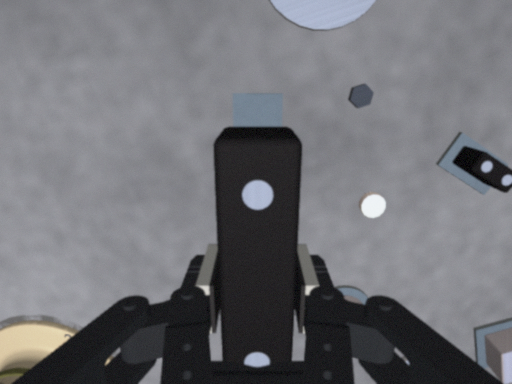

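>>> jog_arm(travel=[[0.0003,-0.0003,-0.02],[0,0,-0.03],[0,0,-0.03],[0,0,-0.03],[0,0,-0.025],[0,0,-0.02],[0,0,-0.015],[0,0,-0.011],[0,0,-0.008],[0,0,-0.006],[0,0,-0.004],[0,0,-0.003],[0,0,-0.0025],[0,0,-0.001],[0,0,0],[0,0,0]], dr=[[0,0,0],[0,0,0],[0,0,0],[0,0,0],[0,0,0],[0,0,0],[0,0,0],[0,0,0],[0,0,0],[0,0,0],[0,0,0],[0,0,0],[0,0,0],[0,0,0],[0,0,0],[0,0,0]])

```text
time_s: 37.72
position: [0.4065, 0.2289, 0.0261]
tool_rot: [[0.312, 0.95, 0.001], [0.95, -0.312, 0.0], [0.0, 0.0, -1.0]]
ft_force: [-0.2, -0.5, -2.7]
grip_width: 0.0325
```

>>> jog_arm(travel=[[0,0,-0.001],[0,0,-0.0005],[0,0,0]], dr=[[0,0,0],[0,0,0],[0,0,0]])

```text
time_s: 37.97
position: [0.4066, 0.2289, 0.025]
tool_rot: [[0.312, 0.95, 0.001], [0.95, -0.312, 0.0], [0.001, 0.001, -1.0]]
ft_force: [-2.4, -1.2, 6.3]
grip_width: 0.0327
```

>>> jog_arm(travel=[[0,0,0],[0,0,0],[0,0,0],[0,0,0],[0,0,0],[0,0,0],[0,0,0.015],[0,0,0.03],[0,0,0.035],[0,0,0.035],[0,0,0.035],[0,0,0.03],[0,0,0.03],[0,0,0],[0,0,0]], dr=[[0,0,0],[0,0,0],[0,0,0],[0,0,0],[0,0,0],[0,0,0],[0,0,0],[0,0,0],[0,0,0],[0,0,0],[0,0,0],[0,0,0],[0,0,0],[0,0,0],[0,0,0]], jaw=0.0854)

```text
time_s: 39.22
position: [0.4066, 0.229, 0.2354]
tool_rot: [[0.312, 0.95, 0.003], [0.95, -0.312, 0.001], [0.002, 0.003, -1.0]]
ft_force: [-1.1, 0.6, -1.1]
grip_width: 0.0855
```

Run:
```python
from h import *
s=observe();print(s["time_s"],s["position"],s["grip_width"],s["qvel"].round(2))
d=shot("wrist","w15"); e=shot("scene","s15")
cv2.imwrite("pics/s15c.png",cv2.resize(e["color"][160:280,160:360],None,fx=4,fy=4,interpolation=cv2.INTER_CUBIC)[:,:,::-1])
```

```text
39.2167 [0.40663123 0.22897899 0.23542814] 0.08550753971817102 [ 0.02  2.05  3.34 -0.12 -0.92 -0.1 ]
```

View pics/w15.png

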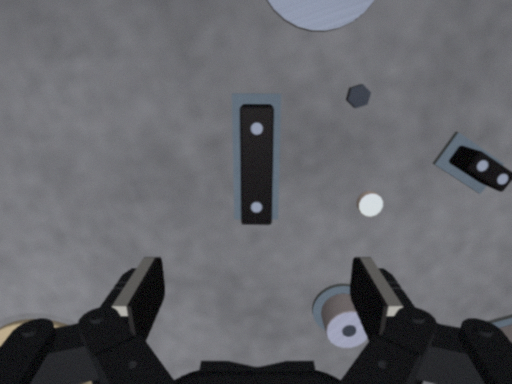

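View pics/s15c.png

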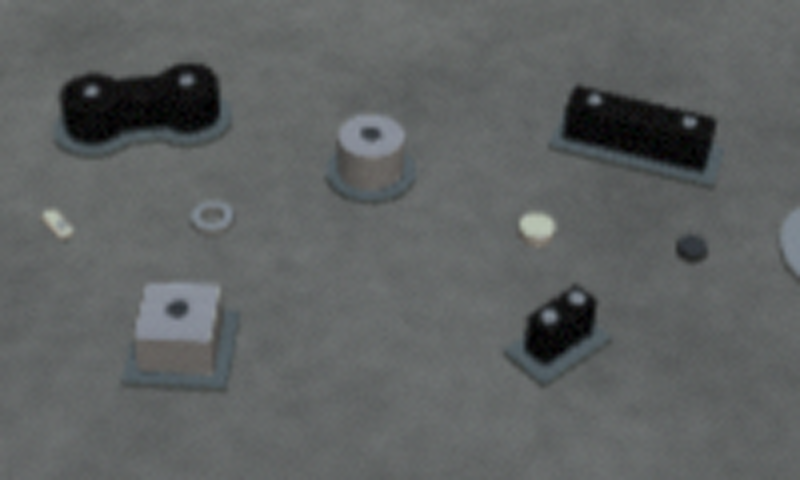

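Run:
```python
from h import *
e=get_image("scene")
def f(n,*px):
    p=plane(e,np.array(px)/4+[160,160],.046); print(n,p.mean(0), P[n], np.hypot(*(p.mean(0)-P[n])).round(4))
P=dict(key=[.6455,.147],square=[.6629,-.1396],round=[.4506,-.0044],bar=[.406,.23],bone=[.3967,-.2122])
f("bone",(92,91),(186,79));f("round",(370,134));f("bar",(594,99),(690,121));f("square",(177,308));f("key",(549,315),(577,298))
d=get_image("wrist");print(plane(d,[(257,129),(256.5,207)],.046).mean(0),[b for b in plane(d,[(233,94),(283,94),(276.5,219),(236,219)],.006)])
```

```text
bone [ 0.39710441 -0.2106234 ] [0.3967, -0.2122] 0.0016
round [ 0.45315377 -0.00433091] [0.4506, -0.0044] 0.0026
bar [0.40681766 0.2307131 ] [0.406, 0.23] 0.0011
square [ 0.66325851 -0.13877301] [0.6629, -0.1396] 0.0009
key [0.64638872 0.14844286] [0.6455, 0.147] 0.0017
[0.40525452 0.22756537] [array([0.4038092 , 0.30583391]), array([0.4551763 , 0.28897755]), array([0.40546498, 0.15150073]), array([0.35856753, 0.16683976])]
```

All within 3 mm; the gripper is clear of everything.

```bash
python3 -c "
from rig import *
print(close_job(), observe()['time_s'])"
```

```text
the job is handed in; nothing more can be done
the job is handed in; nothing more can be done
```

All five grips are on their own plinths, and I handed the job in at about 39 s on the robot's clock. I took them one at a time in the order key, round, square, dog-bone, bar. I found each with the wrist camera, lowered it until it touched, and released it there.

- **Position:** In the last scene-camera picture, each grip's centre was within 3 mm of its plinth's (limit 10 mm): bone 1.6, round 2.6, bar 1.1, square 0.9, key 1.7.
- **Turn:** I lined each grip up with its plinth's measured angle to about 1° and saw no visible misalignment afterwards. I did not measure the angles again after release.
- **Upright and clear:** All five stand flat in that picture, and the open gripper was about 0.23 m above the surface.
- **Disagreement between cameras:** The side camera put the plinths 4–5 mm lower in y than the scene and wrist cameras, which agreed within about 2 mm. I relied on those two.

Handing in gave no verdict.

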